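# Clamp an electronics housing in the bench fixture with the lever bolt

### The arm

A 6-joint arm with a two-finger parallel gripper is mounted at the origin on the work surface. World frame = base frame: x ahead of the robot, y to its left, z up, the work surface at z = 0. Lengths are in mm, angles in rad, forces in N, time in s.
With the tool pointing down it reaches from about 350 to 775 mm from the base axis. Payload 7.3 kg.
Tool frame: the origin (TCP) lies midway between the tips of the shut fingers; the grasp point (between the pads) lies 19 mm behind it (grasp_offset is the z of the grasp point in the tool frame, in mm); z points along the fingers, y is the direction in which the jaws open and shut (so a half turn about z gives the same grasp; the last joint's range is limited). The gripper opens to 92 mm and grips with 3 to 60 N. Pads are 19 mm wide; open, the fingers measure 130 mm over their backs; the gripper's body (75 mm by 190 mm) begins 47 mm behind the grasp point.
Start: joints at [1.056, 0.342, 1.524, -0, 1.275, -0.146], TCP at [189.247, 489.725, 226.741] pointing down, gripper open.
Joint ranges: [-2.53, 2.53], [-0.77, 2.02], [0.04, 2.7], [-1, 4.14], [0.28, 2.66], [-3.11, 3.11]. Speed limits (rad/s): [2.57, 2.57, 3.14, 3.14, 3.14, 3.14].

### API

Orientations are given as [roll, pitch, yaw] about the fixed x, y, z axes, in that order (R = Rz(yaw) Ry(pitch) Rx(roll)).
In Python, from plant import get_obs, capture, camera_model, close_job, boxes_of, regions_of, place_of, grasp_offset gives the robot as it stands. The module is installed in compiled form; this text tells all that it offers.
- The arm moves only by the tool send_rows, never from a script. Its argument "targets" is a list that holds one entry, the list of rows, each a list of 7 numbers: the turn, a rotation vector about the tool's x, y, z in degrees, then the shift along the tool's x, y, z in mm, then the closure, from -1 (fully open) to 1 (shut). A call has 1 to 5 rows; each row is the pose to reach, as a shift and turn from the pose commanded when the call began, along the tool's axes at that moment; what a row does not reach only later rows make up. A row lasts 1/12 s, in which the tool goes at most 41.7 mm and 7.16 degrees, less where a joint would pass 70% of its speed; a pose out of reach is approached as far as the arm can. A call with a gripper value outside its range is refused whole. The fingers move at their own pace and stop on an object; the grip force is fixed at half the most. Time passes only in rows, so rows that repeat a pose let the fingers close. It gives the time, the measured TCP pose, the force and the opening at its end, in the units of the state.
- get_obs(): the state, without advancing time (a new reading comes with each control period).
- capture(name): name is "scene" or "top" or "wrist"; returns the picture (384x512x3 uint8, red, green, blue); there is no depth.
- camera_model(name): a dict with "K" (3x3 intrinsics, pixels), "world_to_cam" (4x4, takes a point from world to camera coordinates). Camera axes: x right, y up, looking along -z (the intrinsics and any distortion apply to the point x, -y, -z); pixel columns grow to the right and rows downward; lengths in mm; the calibration is good to about 2 mm. The wrist camera is an equidistant fisheye: a pixel r from the principal point sees the ray r / f radians off the axis. A picture is of the moment at which its call begins: read the wrist's pose just before it. camera_model takes no time and is no camera call; for the wrist camera it gives the pose at the moment of the call.
- close_job(): hands the job in, once; it reports no verdict.
Trained networks look in the newest picture that a camera, given by its name, has taken for a name from the list of things; names that differ only in an ending like _2 or _b are one class to them, and where a whole thing is asked for, a point or a joint stands for the part that bears it (a point fixed in the world has none). Each returns a list of dicts, best first, with "conf" (0 to 1); they miss things now and then, are a little off and sometimes report something else, mostly with a low value. They report only what shows in the picture. A call takes as long as a camera call.
- boxes_of(label, camera): "location" ([row, column] in pixels, amid what is visible of it).
- regions_of(label, camera): "region" (384x512 bool, what is visible of it) and "location" ([row, column] in pixels, amid what is visible of it).
- place_of(label, camera): "location" ([row, column] in pixels: a listed point, or the origin of a listed thing).
The state is a dict: "time": time; "joint_positions": joint angles; "dq": joint speeds; "tau": joint torques, N m; "tool_pos": TCP position; "tcp_rot": TCP orientation; "contact_force": force on the tool from outside, world axes, zero at the start; "moment": the same for the moment, N m; "grip_width": finger opening in mm.
Only numpy, scipy, OpenCV 4.12 (cv2) and the standard library are available. Lean on these libraries where they do the work, as an engineer would, in place of code of your own. Each camera call takes 0.05 s, during which the arm holds its last target.

### The job

Clamp the electronics housing in the bench fixture: push the sliding jaw up until the housing is held square against the fixed jaw with no gap left, then screw the lever bolt in (clockwise from above) with its lever still raised until it stops snug, and finally fold the lever fully down flat. Leave the spool, the screwdriver and the parts tray where they lie.

Things in the scene. Friction and masses are not known exactly. Their poses are not given: they have to be found in the camera images.
- fixture: Board-holding fixture fixed to the bench: dark steel base plate 250 (its x) x 110 (its y) x 12 mm thick. Origin: centre of the underside, on the bench. Its x axis is the slide direction and points from the sliding jaw to the fixed jaw. The fixed aluminium jaw stands on the +x end: inner face at x = +100 mm, 80 mm wide, top 44 mm above the bench.
- jaw (a joint): Travel of the sliding aluminium jaw along the fixture's +x, in m: 0 = fully back, 0.045 = closed on the housing with the housing touching the fixed jaw (which stops it). Starts between 0 and 0.025. Stiff: about 8 N of friction, up to 4 N more once it pushes the housing; stays where left. A 93 x 70 mm carriage, top 30 mm above the bench; the lever bolt is mounted in it and travels with it.
- jaw_rear (a point): Middle of the sliding jaw's flat rear face (70 mm wide, 12 to 40 mm above the bench), 26 mm above the bench and 65 mm behind the bolt axis; push here along the fixture's +x. At least 60 mm of free space lies behind it, above the base plate and bench. The gripping face is 93 mm ahead of it, top at 44 mm.
- pivot (a point): Lever hinge in the head of the lever bolt, on the bolt's vertical axis, 52 mm above the bench when the bolt is fully in (3 mm higher for each turn out). Steel head 22 mm wide, top 8 mm above this point. All round the bolt the space from 48 mm above the bench upward is clear but for the head and the lever.
- axle (a joint): Rotation of the lever bolt in rad, growing as it is screwed in (clockwise from above), from 0 to 6.5 where it stops dead, snug. Starts between 0.7 and 3.5, so 3.0 to 5.8 rad are to be turned. Turning takes about 0.08 N m (2 to 3 N pushed sideways on the lever 32 mm from the axis); it stays where it is left.
- flip (a joint): Fold of the lever in rad: 0 = fully raised, 50 degrees above level; 0.87 = folded flat, level, at its stop. Starts between 0 and 0.1. The lever is stiff (about 0.2 N m, 4 to 5 N pressed down near its end) and stays where it is left.
- lever_end (a point): On the lever's centre line 70 mm from the hinge, 5 mm short of its tip. Dark steel bar 14 wide, 7 thick, pointing out and up from the bolt: raised, this point is 45 mm out and 54 mm above the hinge. Heading = horizontal direction pivot to here; from the fixture's +x, counter-clockwise from above: -1.28 to 1.52 rad at the start (never over the jaw's rear), 2.0 when snug.
- housing_mid (a point): Centre (half-way up) of the loose grey cast housing, an open-topped box 80 (its x) x 60 (its y) x 28 mm high with a green circuit board inside, 0.17 to 0.35 kg. It lies on the fixture's plate (its underside 12 mm above the bench) between the jaws, its x along the fixture's x within 0.05 rad, 3 to 12 mm short of the fixed jaw. Clamped home, its centre is 60 mm along +x from the fixture's origin.
- spool: Bystander: flanged spool of metal wire, 54 mm across, 30 mm high, origin under its centre. Leave alone.
- driver: Bystander: black-handled screwdriver, 150 mm long, lying on the bench, origin under it. Leave alone.
- tray: Bystander: low grey parts tray, 100 x 70 x 22 mm, origin under its centre. Leave alone.

How it is judged (in metres and radians):
On the way, in this order (a step that is already met when the one before it is completed fails the run):
1. the sliding jaw is pushed home, holding the housing square against the fixed jaw, before the bolt is snug (value of joint jaw above 0.0425 m and x of housing_mid in the frame of fixture between 0.057 and 0.063 m and y of housing_mid in the frame of fixture between -0.015 and 0.015 m and angle between housing_mid's own z axis and vertical below 0.05 rad and angle between the x axis of housing_mid and the x axis of fixture, either way round below 0.05 rad and value of joint axle below 6.25 rad), for 0.2 s.
2. the bolt is screwed in snug while its lever is still raised (value of joint axle above 6.3 rad and value of joint flip below 0.4 rad), for 0.2 s.
3. the lever is folded down flat (value of joint flip above 0.77 rad), for 0.2 s.
At the end, for the whole second after the job is handed in: The jaw is home on the housing (jaw joint above 0.0425, at most 2.5 mm of play), the housing lies flat and square (0.05 rad) at 60 +-3 mm along and +-15 mm across the fixture, the bolt is snug (axle above 6.25 of 6.5 rad), the lever is folded flat (flip above 0.77 of 0.87 rad), all at rest (value of joint jaw above 0.0425 m and x of housing_mid in the frame of fixture between 0.057 and 0.063 m and y of housing_mid in the frame of fixture between -0.015 and 0.015 m and angle between housing_mid's own z axis and vertical below 0.05 rad and angle between the x axis of housing_mid and the x axis of fixture, either way round below 0.05 rad and value of joint axle above 6.25 rad and value of joint flip above 0.77 rad and linear speed of housing below 0.01 m/s); the robot touches nothing.
It fails at once if the spool was moved more than 30 mm (distance of spool from where it was at the start of the episode above 0.03 m).
It fails at once if the screwdriver was moved more than 30 mm (distance of driver from where it was at the start of the episode above 0.03 m).
It fails at once if the parts tray was moved more than 30 mm (distance of tray from where it was at the start of the episode above 0.03 m).
It also fails if it takes over 54 s, if anything falls off the work surface, if the arm or the gripper's body presses on something with over 40 N, if the wrist force passes 120 N, or if a joint passes its speed limit or range.

## Working session

There is one attempt and no reset: what is moved stays moved. The work goes in short steps, Python scripts to look and compute and a tool call to move; the robot and the scene stay as the last step left them, time stands still between calls to the robot, and variables do not carry over. Pictures are saved under pics/ and viewed, and the job is handed in when it is done.

Besides the shell and the picture viewer there is one more tool, called after ">>>" as name(argument=value, ...), one argument or row to a line, values as JSON. send_rows: Moves the arm, as the interface text tells. Its arguments: {"type":"object","properties":{"targets":{"type":"array","items":{"type":"array","items":{"type":"array","items":{"type":"number"}}}}},"required":["targets"]}

```bash
mkdir -p pics; ls
cat > h.py <<'E'
import numpy as np, cv2
from plant import *
from scipy.spatial.transform import Rotation as R
def save(name,fn):
    im=capture(name); cv2.imwrite('pics/'+fn,im[:,:,::-1]); return im
def ray(cam,rc):
    m=camera_model(cam);K=np.array(m['K']);T=np.array(m['world_to_cam'])
    r,c=rc
    x=(c-K[0,2])/K[0,0]; y=(r-K[1,2])/K[1,1]
    if cam=='wrist':
        th=np.hypot(x,y); s=np.tan(th)/max(th,1e-9); x*=s;y*=s
    d=np.array([x,-y,-1.]); Rm=T[:3,:3]
    o=-Rm.T@T[:3,3]; d=Rm.T@d
    return o,d/np.linalg.norm(d)
def onz(cam,rc,z):
    o,d=ray(cam,rc); return o+d*(z-o[2])/d[2]
def proj(cam,p):
    m=camera_model(cam);K=np.array(m['K']);T=np.array(m['world_to_cam'])
    q=T[:3,:3]@np.array(p)+T[:3,3]; x,y=q[0]/-q[2],-q[1]/-q[2]
    if cam=='wrist':
        t=np.hypot(x,y); s=np.arctan(t)/max(t,1e-9); x*=s;y*=s
    return K[1,1]*y+K[1,2],K[0,0]*x+K[0,2]
E
python3 - <<'E'
from h import *
print(get_obs()); print(grasp_offset() if callable(grasp_offset) else grasp_offset)
for c in ['scene','top','wrist']:
    save(c,c+'0.png'); m=camera_model(c); print(c,m['K'],np.round(m['world_to_cam'],3), [k for k in m])
for l in ['fixture','jaw_rear','pivot','lever_end','housing_mid','spool','driver','tray']:
  for c in ['scene','top']:
    print(l,c,[(np.round(d['location'],1),round(d['conf'],2)) for d in place_of(l,c)][:2])
E
```

```text
pics
{'time': 0.0, 'joint_positions': array([ 1.05601387e+00,  3.42710961e-01,  1.52503731e+00,  1.11918975e-05,
        1.27539600e+00, -1.46002201e-01]), 'dq': array([ 1.74274820e-03, -4.07665141e-04,  1.22428171e-03, -4.28158201e-04,
        1.77559580e-03,  2.29863840e-05]), 'tau': array([-1.77945174e-03, -4.31232190e+01, -2.44211984e+01,  7.16698333e-02,
        5.59657509e-02, -1.19008469e-04]), 'tool_pos': array([189.02112743, 489.34611849, 226.0439898 ]), 'tcp_rot': array([-3.14005910e+00, -2.36323184e-04,  2.77280895e+00]), 'contact_force': array([-0.09317705, -0.87476764, -0.06887797]), 'moment': array([ 0.05382283, -0.05214868,  0.02844914]), 'grip_width': 91.5109802211698}
-18.8
scene [[402.43011549   0.         250.74600543]
 [  0.         402.43011549 193.68998456]
 [  0.           0.           1.        ]] [[ 5.800000e-01  8.140000e-01 -1.000000e-02 -3.424640e+02]
 [-4.380000e-01  3.230000e-01  8.390000e-01  1.670290e+02]
 [ 6.870000e-01 -4.820000e-01  5.440000e-01 -1.124762e+03]
 [ 0.000000e+00  0.000000e+00  0.000000e+00  1.000000e+00]] ['K', 'world_to_cam']
top [[49
[... 817 characters left out ...]
63. ]), 0.7)]
jaw_rear scene [(array([234.7, 175.5]), 0.75), (array([224., 263.]), 0.28)]
jaw_rear top [(array([238.3, 311.1]), 0.61)]
pivot scene []
pivot top [(array([219.8, 280.8]), 0.6)]
lever_end scene [(array([189.3, 235.8]), 0.5)]
lever_end top [(array([199. , 263.3]), 0.67)]
housing_mid scene [(array([226.1, 264.9]), 0.75)]
housing_mid top [(array([204.6, 239.5]), 0.73)]
spool scene [(array([280.4, 305.6]), 0.65)]
spool top [(array([147.7, 254.5]), 0.86)]
driver scene [(array([293.2, 213.7]), 0.77), (array([192.1, 273.5]), 0.26)]
driver top [(array([182.2, 317. ]), 0.84)]
tray scene [(array([193.6, 273.9]), 0.58), (array([215.9, 209.9]), 0.49)]
tray top [(array([244.9, 181.3]), 0.8)]
```

View images.

View pics/scene0.png

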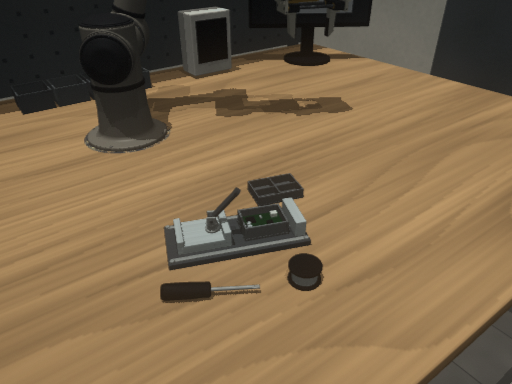

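Run:
```python
from h import *
im=cv2.imread('pics/top0.png'); cv2.imwrite('pics/top0z.png',cv2.resize(im[120:300,150:370],None,fx=3.5,fy=3.3,interpolation=cv2.INTER_CUBIC)[:600,:800])
for l,rc,z in [('fix',(217.1,263),0),('jr',(238.3,311.1),26),('pivot',(219.8,280.8),56),('lev',(199,263.3),110),('hous',(204.6,239.5),26),('spool',(147.7,254.5),0),('driver',(182.2,317),0),('tray',(244.9,181.3),0)]:
    print(l,onz('top',rc,z).round(1))
for l,rc,z in [('fix',(240.9,237.8),0),('jr',(234.7,175.5),26),('lev',(189.3,235.8),110),('hous',(226.1,264.9),26)]:
    print(l,onz('scene',rc,z).round(1))
```

```text
fix [558.4 -13.1   0. ]
jr [ 520.5 -113.2   26. ]
pivot [546.1 -47.5  56. ]
lev [571.9  -8.5 110. ]
hous [574.3  37.6  26. ]
spool [707.5  19.9   0. ]
driver [ 645.2 -119.5    0. ]
tray [482.9 148.4  -0. ]
fix [567.3 -12.5   0. ]
jr [ 515.3 -108.1   26. ]
lev [566.3 -12.1 110. ]
hous [588.2  33.   26. ]
```

View pics/wrist0.png

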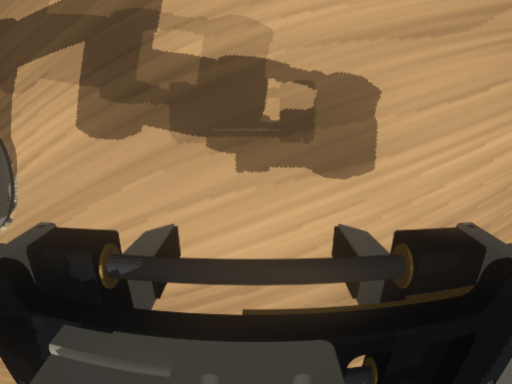

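View pics/top0z.png

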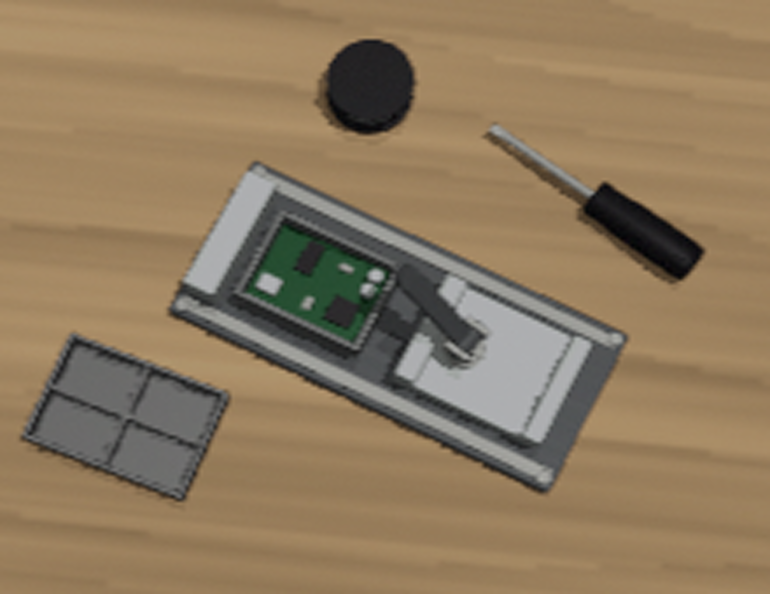

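Run:
```python
from h import *
P=lambda x,y:(y/3.3+120,x/3.5+150)
z=lambda x,y,h:onz('top',P(x,y),h)
c=[z(255,163,12),z(170,312,12),z(548,492,12),z(627,338,12)]
print(np.round(c,1), np.mean(c,0).round(1))
f=(c[0]+c[1]-c[2]-c[3])/2; print(np.linalg.norm(f),np.arctan2(f[1],f[0]))
# rails / regions
for cam in ['top','scene']:
    capture(cam)
    d=regions_of('fixture',cam)[:2]
    for q in d: print(cam,q['conf'],q['region'].sum())
    m=(d[0]['region']*255).astype(np.uint8); cv2.imwrite(f'pics/reg_{cam}.png',m)
    cn=max(cv2.findContours(m,0,1)[0],key=cv2.contourArea); b=cv2.boxPoints(cv2.minAreaRect(cn)); print(b.round(1).tolist())
    if cam=='top':
        w=np.array([onz('top',(r,cc),6) for cc,r in b]); print(w.round(1),w.mean(0))
o=get_obs(); T=np.array(camera_model('wrist')['world_to_cam']); Rt=R.from_euler('xyz',o['tcp_rot'])
cam=-T[:3,:3].T@T[:3,3]; print('cam in tool',Rt.inv().apply(cam-o['tool_pos']))
```

```text
[[ 648.8   81.    12. ]
 [ 547.5  119.7   12. ]
 [ 459.4 -110.5   12. ]
 [ 559.3 -149.2   12. ]] [553.8 -14.8  12. ]
246.74967750802125 1.2026949869518515
top 0.67 4960
[[197.60000610351562, 214.8000030517578], [221.39999389648438, 167.1999969482422], [329.79998779296875, 221.39999389648438], [306.0, 269.0]]
[[ 547.9  122.3    6. ]
 [ 655.    85.1    6. ]
 [ 562.8 -151.3    6. ]
 [ 460.  -110.1    6. ]] [556.40648271 -13.49613396   6.        ]
scene 0.89 5086
scene 0.58 2044
[[157.3000030517578, 202.1999969482422], [297.79998779296875, 176.89999389648438], [310.0, 244.3000030517578], [169.5, 269.70001220703125]]
cam in tool [  73.81847819    0.93305135 -158.8314467 ]
```

Run:
```python
from h import *
im=cv2.imread('pics/scene0.png'); cv2.imwrite('pics/scene0z.png',cv2.resize(im[170:310,150:335],None,fx=4,fy=4,interpolation=cv2.INTER_CUBIC))
```

```text
(no output)
```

View pics/scene0z.png

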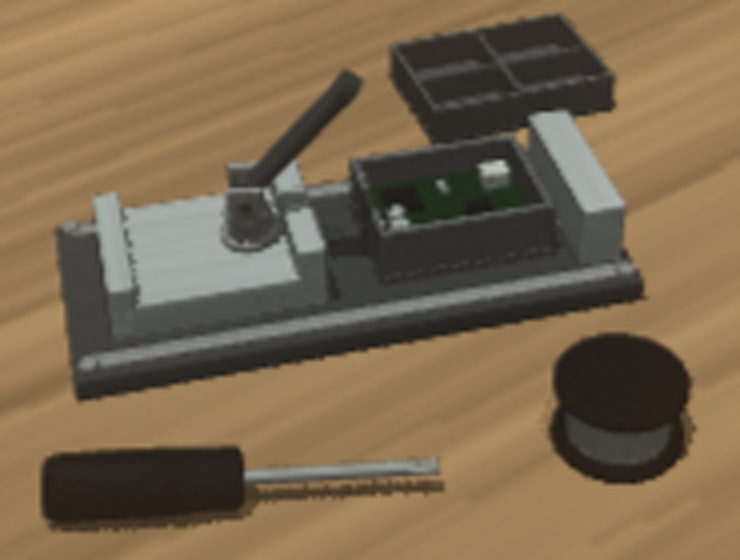

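Run:
```python
from h import *
from scipy.optimize import least_squares
P=lambda x,y:(y/3.3+120,x/3.5+150); S=lambda x,y:(y/4+170,x/4+150)
def W(p,q):
    a,b,t=p[:3]; c,s=np.cos(t),np.sin(t); return [a+c*q[0]-s*q[1],b+s*q[0]+c*q[1],q[2]]
# (cam, pix, local(x offset uses jaw travel flag))
ob=[('top',P(255,163),(125,-55,12),0),('top',P(170,312),(125,55,12),0),('top',P(548,492),(-125,55,12),0),('top',P(627,338),(-125,-55,12),0),
('scene',S(78,372),(-125,-55,12),0),('scene',S(645,272),(125,-55,12),0),('scene',S(58,226),(-125,55,12),0),('scene',S(80,399),(-125,-55,0),0),('scene',S(641,299),(125,-55,0),0),
('top',P(592,343),(-118,-35,40),1),('top',P(545,442),(-118,35,40),1),('scene',S(112,290),(-118,-35,40),1),('scene',S(95,198),(-118,35,40),1),
]
def f(p):
    r=[]
    for c,px,q,j in ob:
        q=(q[0]+j*p[3],q[1],q[2]); r+=list(np.array(proj(c,W(p,q)))-px)
    return r
s=least_squares(f,[557,-13,1.19,10],loss='soft_l1'); print(s.x.round(4)); print(np.array(s.fun).reshape(-1,2).round(1))
p=s.x
for n,q in [('rear',(-118+p[3],0,26)),('pivot now',(-53+p[3],0,54)),('pivot closed',(-8,0,52)),('rear closed',(-73,0,26))]:
    w=W(p,q); print(n,np.round(w,1))
w=W(p,(-53+p[3],0,54))
for rc in [('top',(199,263.3)),('scene',(189.3,235.8))]:
    l=onz(*rc,107.5); d=l[:2]-w[:2]; print(np.hypot(*d),np.arctan2(d[1],d[0])-p[2])
# grip pix vs lever tip
```

```text
[555.5026 -10.7683   1.2141  11.507 ]
[[-1.2 -2.8]
 [-0.3 -2.8]
 [-0.5 -0.9]
 [-2.  -0.9]
 [ 2.1 -1.3]
 [ 0.7 -0.7]
 [-0.8 -1.8]
 [ 0.7 -0.9]
 [-0.8 -0.2]
 [-1.3 -1.2]
 [ 0.1 -2.5]
 [-0.1 -1.7]
 [-1.4 -1.7]]
rear [ 518.3 -110.6   26. ]
pivot now [541.  -49.6  54. ]
pivot closed [552.7 -18.3  52. ]
rear closed [530.  -79.2  26. ]
51.82479177020548 -0.2963296270046917
45.330445203793616 -0.14804467926588094
```

```bash
cat >> h.py <<'E'
def togo(x,y,z,yaw,n=1):
    o=get_obs(); Rt=R.from_euler('xyz',o['tcp_rot']); Rg=R.from_euler('xyz',[np.pi,0,yaw])
    d=Rt.inv().apply(np.array([x,y,z])-o['tool_pos']); r=(Rt.inv()*Rg).as_rotvec(degrees=True)
    print('t',round(o['time'],2),'pos',o['tool_pos'].round(1),'yaw',o['tcp_rot'].round(3),'q',o['joint_positions'].round(2),'F',o['contact_force'].round(1),'w',round(o['grip_width'],1))
    print('shift',d.round(1),'len',np.linalg.norm(d).round(1),'rot',r.round(2))
E
python3 -c "
from h import *
togo(505,-143,160,1.205)"
```

```text
t 1.15 pos [189.2 489.7 226.7] yaw [3.141 0.    2.773] q [ 1.06  0.34  1.52  0.    1.28 -0.15] F [ 0.1 -0.2 -0.3] w 91.8
shift [-522.6 -476.4   66.7] len 710.3 rot [ 1.000e-02 -0.000e+00  8.983e+01]
```

>>> send_rows(
  targets=[
    [[0, 0, 7, -29, -27, 4, 1], [0, 0, 14, -58, -54, 7, 1], [0, 0, 21, -88, -80, 11, 1], [0, 0, 28, -118, -107, 15, 1], [0, 0, 35, -147, -134, 18, 1]],
  ],
)

```text
time: 1.57
tool_pos: [278.4, 310.1, 208.6]
tcp_rot: [3.141, 0.0, 2.157]
contact_force: [1.3, 0.6, -0.8]
grip_width: 62.9
```

```bash
python3 -c "
from h import *
togo(505,-143,160,1.205)"
```

```text
t 1.57 pos [278.4 310.1 208.6] yaw [3.141 0.    2.157] q [ 0.65  0.16  1.83 -0.    1.15  0.07] F [ 1.3  0.6 -0.8] w 62.9
shift [-502.8  -61.7   48.6] len 508.9 rot [ 2.000e-02 -1.000e-02  5.453e+01]
```

>>> send_rows(
  targets=[
    [[0, 0, 7, -40, -5, 4, 1], [0, 0, 14, -80, -10, 8, 1], [0, 0, 21, -120, -15, 12, 1], [0, 0, 28, -160, -20, 16, 1], [0, 0, 35, -200, -25, 20, 1]],
  ],
)

```text
time: 1.98
tool_pos: [369.3, 129.9, 188.9]
tcp_rot: [3.141, -0.0, 1.545]
contact_force: [0.6, 0.6, -0.0]
grip_width: 29.5
```

```bash
python3 -c "
from h import *
togo(505,-143,160,1.205)"
```

```text
t 1.98 pos [369.3 129.9 188.9] yaw [ 3.141 -0.     1.545] q [0.14 0.14 1.92 0.   1.09 0.17] F [ 0.6  0.6 -0. ] w 29.5
shift [-269.3  142.6   28.9] len 306.1 rot [ 0.06 -0.03 19.49]
```

>>> send_rows(
  targets=[
    [[0, 0, 4, -35, 18, 3, 1], [0, 0, 8, -70, 37, 6, 1], [0, 0, 12, -105, 56, 9, 1], [0, 0, 16, -140, 74, 12, 1], [0, 0, 19.5, -175, 93, 15, 1]],
  ],
)

```text
time: 2.4
tool_pos: [458.8, -47.1, 173.7]
tcp_rot: [3.141, -0.0, 1.207]
contact_force: [0.2, -0.0, 0.4]
grip_width: 0.7
```

```bash
python3 -c "
from h import *
togo(505,-143,160,1.205)"
```

```text
t 2.4 pos [458.8 -47.1 173.7] yaw [ 3.141 -0.     1.207] q [-0.27  0.28  1.77  0.    1.09  0.09] F [ 0.2 -0.   0.4] w 0.7
shift [-73.1  77.3  13.7] len 107.3 rot [ 0.02 -0.01  0.1 ]
```

>>> send_rows(
  targets=[
    [[0, 0, 0, -25, 26, 5, 1], [0, 0, 0, -50, 52, 9, 1], [0, 0, 0, -73, 77, 14, 1], [0, 0, 0, -73, 77, 14, 1]],
  ],
)

```text
time: 2.73
tool_pos: [506.7, -145.7, 158.7]
tcp_rot: [3.14, 0.001, 1.207]
contact_force: [-1.3, 0.2, 0.7]
grip_width: 0.7
```

Run:
```python
from h import *
togo(505,-143,160,1.205)
im=save('wrist','w1.png')
for l in ['jaw_rear','pivot','lever_end','housing_mid','fixture']:
    print(l,[(np.round(d['location'],1),round(d['conf'],2)) for d in place_of(l,'wrist')][:2])
for l,rc in [('rear',(518.3,-110.6,26)),('piv',(541,-49.6,54))]: print(l,proj('wrist',rc))
```

```text
t 2.73 pos [ 506.7 -145.7  158.7] yaw [3.140e+00 1.000e-03 1.207e+00] q [-0.42  0.41  1.62 -0.    1.11 -0.06] F [-1.3  0.2  0.7] w 0.7
shift [ 2.  -2.5 -1.3] len 3.4 rot [0.11 0.08 0.1 ]
jaw_rear [(array([147.9, 256.5]), 0.95)]
pivot [(array([ 79.6, 250. ]), 0.63)]
lever_end [(array([ 11.1, 265.6]), 0.56)]
housing_mid []
fixture [(array([ 46.4, 255.2]), 0.7)]
rear (np.float64(154.8299512687439), np.float64(258.9463317046957))
piv (np.float64(86.74963245220582), np.float64(259.1793633851331))
```

View pics/w1.png

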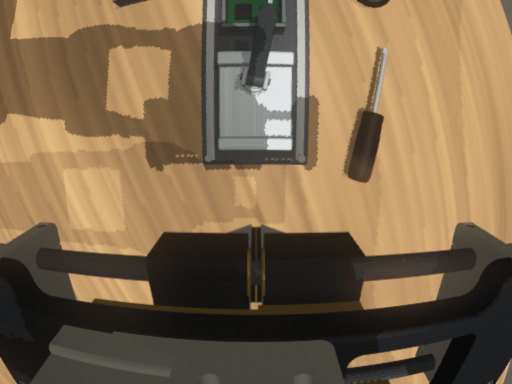

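Run:
```python
from h import *
im=cv2.imread('pics/w1.png'); cv2.imwrite('pics/w1z.png',cv2.resize(im[0:190,180:340],None,fx=4,fy=3.15,interpolation=cv2.INTER_CUBIC))
print(onz('wrist',(147.9,256.5),26).round(1))
```

```text
[ 518.5 -103.2   26. ]
```

View pics/w1z.png

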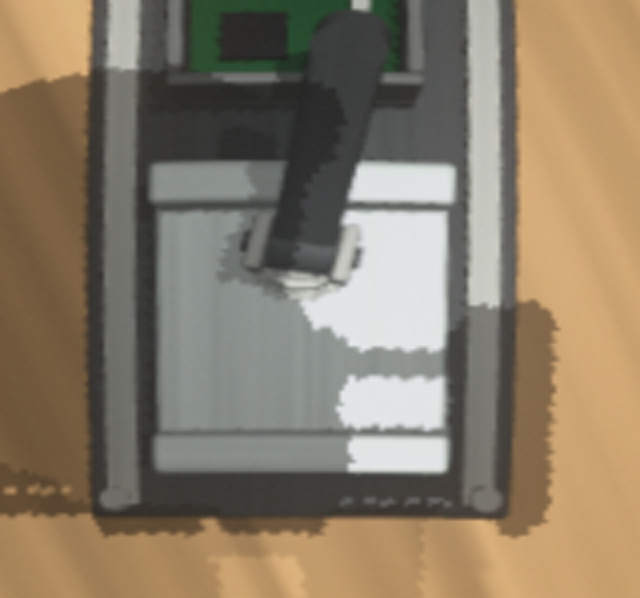

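Run:
```python
from h import *
Z=lambda x,y,h:onz('wrist',(y/3.15,x/4+180),h)
a,b=Z(153,473,40),Z(448,473,40); print(a,b,np.linalg.norm(a-b),(a+b)/2)
d=a-b; print('yaw',np.arctan2(d[1],d[0])-np.pi/2)
c,e=Z(97,517,12),Z(507,515,12); print(c,e,np.linalg.norm(c-e),(c+e)/2); d=c-e; print('yaw',np.arctan2(d[1],d[0])-np.pi/2)
g,h=Z(150,163,44),Z(455,163,44); print('front',(g+h)/2, np.linalg.norm(g-h)); d=(g+h-a-b)/2; print(d,np.arctan2(d[1],d[0]),np.hypot(*d[:2]))
p=Z(302,245,61);print('piv',p, p-(a+b)/2)
l=Z(350,12,112); d=l-p;print('tip',l,np.hypot(*d[:2]),np.arctan2(d[1],d[0]))
```

```text
[484.43263401 -90.71313965  40.        ] [ 549.84408628 -115.23627499   40.        ] 69.8572992333617 [ 517.13836015 -102.97470732   40.        ]
yaw 1.2121082119201163
[ 460.26768112 -101.22820947   12.        ] [ 561.93653584 -138.59364522   12.        ] 108.31773542750807 [ 511.10210848 -119.91092735   12.        ]
yaw 1.2185986851447304
front [550.22397233 -16.08547495  44.        ] 69.59734723464125
[33.08561218 86.88923236  4.        ] 1.2069686143166054 92.97524635276746
piv [540.54820326 -41.66750175  61.        ] [23.40984312 61.30720557 21.        ]
tip [565.65415539   1.34024349 112.        ] 49.79934721026183 1.0424079177769914
```

```bash
python3 -c "
from h import *
togo(504.7,-135.8,24,1.21)"
```

```text
t 3.03 pos [ 504.3 -139.3  160. ] yaw [ 3.142 -0.     1.212] q [-0.42  0.4   1.63  0.    1.11 -0.06] F [-0.2  0.2 -0.3] w 0.7
shift [  3.4  -0.9 136. ] len 136.1 rot [ 0.   -0.02  0.12]
```

Run:
```python
from h import *
im=save('wrist','w2.png'); print(get_obs()['tool_pos'])
for l in ['jaw_rear','pivot']:
    print(l,[(np.round(d['location'],1),round(d['conf'],2)) for d in place_of(l,'wrist')][:2])
im=cv2.imread('pics/w2.png'); cv2.imwrite('pics/w2z.png',cv2.resize(im[0:190,180:340],None,fx=4,fy=3.15,interpolation=cv2.INTER_CUBIC))
```

```text
[ 504.42968214 -139.3832733   160.11927123]
jaw_rear [(array([149.5, 262.8]), 0.86)]
pivot [(array([ 87.8, 256.5]), 0.72)]
```

View pics/w2z.png

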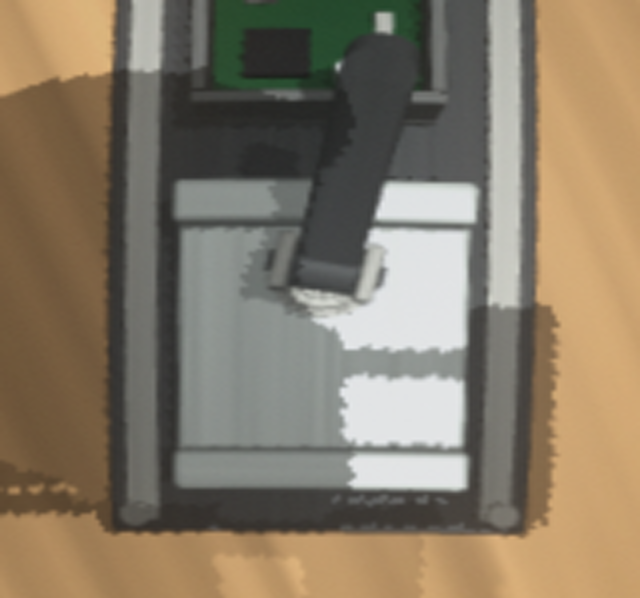

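Run:
```python
from h import *
Z=lambda x,y,h:onz('wrist',(y/3.15,x/4+180),h)
a,b=Z(174,488,40),Z(468,490,40); print(a,b,np.linalg.norm(a-b),(a+b)/2)
d=a-b; print('yaw',np.arctan2(d[1],d[0])-np.pi/2)
c,e=Z(114,531,12),Z(525,533,12); print(np.linalg.norm(c-e),(c+e)/2); d=c-e; print('yaw',np.arctan2(d[1],d[0])-np.pi/2)
g,h=Z(174,180,44),Z(480,184,44); print('front',(g+h)/2, np.linalg.norm(g-h)); d=(g+h-a-b)/2; print(d,np.arctan2(d[1],d[0]),np.hypot(*d[:2]))
p=Z(328,262,61);print('piv',p, p-(a+b)/2)
l=Z(383,33,112); d=l-p;print('tip',l,np.hypot(*d[:2]),np.arctan2(d[1],d[0]))
```

```text
[487.72294377 -97.10057255  40.        ] [ 552.97912465 -122.10860741   40.        ] 69.88398207440237 [ 520.35103421 -109.60458998   40.        ]
yaw 1.2048311289321627
109.05333090625142 [ 513.96285731 -127.05395437   12.        ]
yaw 1.206765939124121
front [553.80044964 -23.79858215  44.        ] 69.83095219933745
[33.44941542 85.80600783  4.        ] 1.19909126394098 92.09524619234152
piv [544.38564917 -48.33194293  61.        ] [24.03461496 61.27264705 21.        ]
tip [569.48934112  -5.73431725 112.        ] 49.44444421385795 1.038265749188801
```

```bash
python3 -c "
from h import *
togo(507.8,-142.3,24,1.205)"
```

```text
t 3.18 pos [ 504.6 -139.6  160.1] yaw [ 3.141 -0.     1.212] q [-0.42  0.4   1.63  0.    1.11 -0.06] F [ 0.5 -0.3 -0.1] w 0.3
shift [ -1.4   3.9 136.1] len 136.2 rot [ 0.03 -0.01  0.4 ]
```

>>> send_rows(
  targets=[
    [[0, 0, 0.4, -1, 4, 34, 1], [0, 0, 0.4, -1, 4, 68, 1], [0, 0, 0.4, -1, 4, 102, 1], [0, 0, 0.4, -1, 4, 128, 1], [0, 0, 0.4, -1, 4, 136, 1]],
  ],
)

```text
time: 3.6
tool_pos: [505.7, -141.4, 20.3]
tcp_rot: [-3.135, -0.0, 1.204]
contact_force: [0.2, 0.3, 0.9]
grip_width: 0.1
```

>>> send_rows(
  targets=[
    [[0, 0, 0, 4, 0, 0, 1], [0, 0, 0, 8, 0, 0, 1], [0, 0, 0, 12, 0, 0, 1], [0, 0, 0, 16, 0, 0, 1], [0, 0, 0, 20, 0, 0, 1]],
  ],
)

```text
time: 4.02
tool_pos: [516.3, -123.9, 25.2]
tcp_rot: [3.139, -0.0, 1.204]
contact_force: [1.0, -0.0, 0.5]
grip_width: 0.0
```

>>> send_rows(
  targets=[
    [[0, 0, 0, 3, 0, 0, 1], [0, 0, 0, 6, 0, 0, 1], [0, 0, 0, 9, 0, 0, 1], [0, 0, 0, 12, 0, 0, 1], [0, 0, 0, 15, 0, 0, 1]],
  ],
)

```text
time: 4.43
tool_pos: [520.7, -111.5, 24.7]
tcp_rot: [3.14, 0.002, 1.204]
contact_force: [-4.3, -7.3, 6.3]
grip_width: 0.2
```

>>> send_rows(
  targets=[
    [[0, 0, 0, 3, 0, 0, 1], [0, 0, 0, 6, 0, 0, 1], [0, 0, 0, 9, 0, 0, 1], [0, 0, 0, 12, 0, 0, 1], [0, 0, 0, 15, 0, 0, 1]],
  ],
)

```text
time: 4.85
tool_pos: [526.1, -97.6, 24.7]
tcp_rot: [3.14, 0.002, 1.204]
contact_force: [-4.6, -10.0, 5.1]
grip_width: 0.7
```

```bash
python3 -c "
from h import *
togo(532.3-.358*9.5,-78.4-.934*9.5,24,1.205)
save('top','t2.png'); save('wrist','w3.png')"
```

```text
t 4.85 pos [526.1 -97.6  24.7] yaw [3.140e+00 2.000e-03 1.204e+00] q [-0.33  0.6   1.73 -0.    0.8   0.04] F [ -4.6 -10.    5.1] w 0.7
shift [10.7 -1.1  0.7] len 10.7 rot [ 0.09  0.12 -0.05]
```

View pics/w3.png

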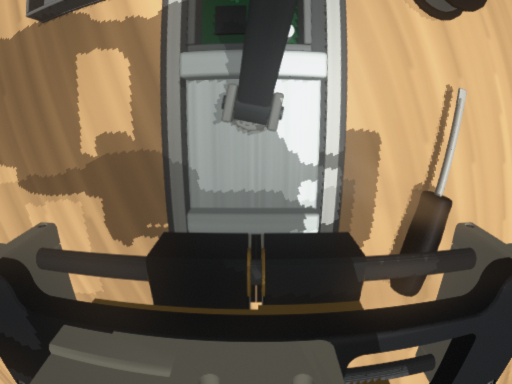

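>>> send_rows(
  targets=[
    [[0, 0, 0, 2, 0, 0, 1], [0, 0, 0, 4, 0, 0, 1], [0, 0, 0, 6, 0, 0, 1], [0, 0, 0, 7, 0, 0, 1], [0, 0, 0, 8, 0, 0, 1]],
  ],
)

```text
time: 5.37
tool_pos: [528.9, -90.4, 24.6]
tcp_rot: [3.14, 0.002, 1.204]
contact_force: [-3.7, -9.1, 4.8]
grip_width: 0.3
```

>>> send_rows(
  targets=[
    [[0, 0, 0, 0.8, 0, 0, 1], [0, 0, 0, 1.6, 0, 0, 1], [0, 0, 0, 2.4, 0, 0, 1], [0, 0, 0, 3.2, 0, 0, 1], [0, 0, 0, 4, 0, 0, 1]],
  ],
)

```text
time: 5.78
tool_pos: [529.2, -89.5, 24.7]
tcp_rot: [3.141, 0.007, 1.205]
contact_force: [-11.3, -25.7, 6.6]
grip_width: 0.2
```

>>> send_rows(
  targets=[
    [[0, 0, 0, 0.5, 0, 0, 1], [0, 0, 0, 1, 0, 0, 1], [0, 0, 0, 1, 0, 0, 1]],
  ],
)

```text
time: 6.03
tool_pos: [529.2, -89.5, 24.7]
tcp_rot: [3.141, 0.008, 1.205]
contact_force: [-11.5, -27.8, 7.8]
grip_width: 0.3
```

```bash
python3 -c "
from h import *
togo(532.3-.358*9.5,-78.4-.934*9.5,24,1.205)
for c,s in [('top',(150,120,370,300)),('scene',(150,170,335,310))]:
    im=save(c,c+'3.png')[:,:,::-1]; a,b,d,e=s; cv2.imwrite('pics/'+c+'3z.png',cv2.resize(im[b:e,a:d],None,fx=3.3,fy=3.3,interpolation=cv2.INTER_CUBIC))
"
```

```text
t 6.03 pos [529.2 -89.5  24.7] yaw [3.141 0.008 1.205] q [-0.31  0.61  1.72 -0.01  0.81  0.07] F [-11.5 -27.8   7.8] w 0.3
shift [ 2.  -1.1  0.7] len 2.4 rot [0.03 0.45 0.  ]
```

View pics/top3z.png

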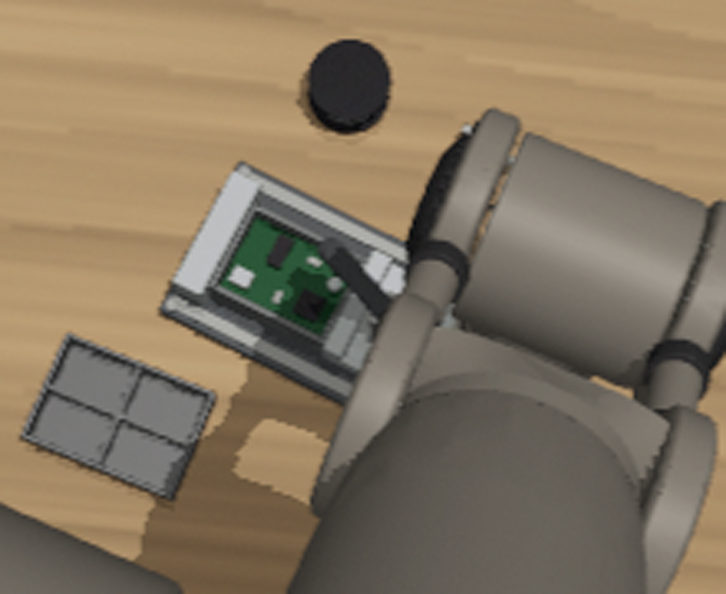

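View pics/scene3z.png

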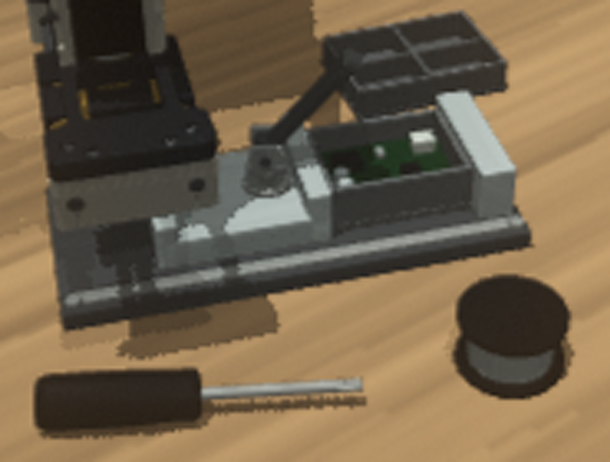

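>>> send_rows(
  targets=[
    [[0, 0, 0, -8, 0, 0, 1], [0, 0, 0, -22, 0, 0, 1], [0, 0, 0, -24, 0, -36, 1], [0, 0, -5, -24, 0, -76, 1], [0, 0, -12, -24, 0, -110, 1]],
  ],
)

```text
time: 6.55
tool_pos: [521.9, -106.6, 135.6]
tcp_rot: [3.142, -0.0, 1.416]
contact_force: [1.2, -0.3, 0.3]
grip_width: 0.8
```

```bash
python3 -c "
from h import *
togo(540,-40,170,1.205)"
```

```text
t 6.55 pos [ 521.9 -106.6  135.6] yaw [ 3.142 -0.     1.416] q [-0.35  0.45  1.63  0.    1.06 -0.19] F [ 1.2 -0.3  0.3] w 0.8
shift [ 68.6   7.6 -34.3] len 77.1 rot [ 0.00e+00 -1.00e-02  1.21e+01]
```

>>> send_rows(
  targets=[
    [[0, 0, -7, 0, 0, -15, 0.26], [0, 0, -14, 0, 0, -30, 0.26], [0, 0, -21, 0, 0, -45, 0.26], [0, 0, -28, 0, 0, -55, 0.26], [0, 0, -35, 0, 0, -55, 0.26]],
  ],
)

```text
time: 6.97
tool_pos: [523.2, -106.5, 191.5]
tcp_rot: [3.138, 0.003, 2.03]
contact_force: [-0.4, 0.4, -0.3]
grip_width: 29.1
```

>>> send_rows(
  targets=[
    [[0, 0, -7, 0, 0, 0, 0.26], [0, 0, -14, 0, 0, 0, 0.26], [0, 0, -21, 0, 0, 0, 0.26], [0, 0, -28, 0, 0, 0, 0.26], [0, 0, -35, 0, 0, 0, 0.26]],
  ],
)

```text
time: 7.38
tool_pos: [522.0, -106.2, 189.0]
tcp_rot: [3.141, 0.0, 2.641]
contact_force: [0.1, 0.0, 0.4]
grip_width: 34.3
```

```bash
python3 -c "
from h import *
togo(572,10,190,4.18)"
```

```text
t 7.38 pos [ 522.  -106.2  189. ] yaw [3.141 0.    2.641] q [-0.34  0.39  1.56  0.    1.19 -1.42] F [0.1 0.  0.4] w 34.3
shift [ 11.9 125.9  -1. ] len 126.5 rot [ 0.000e+00  2.000e-02 -8.817e+01]
```

>>> send_rows(
  targets=[
    [[0, 0, -7, 2, 25, 0, 0.26], [0, 0, -14, 5, 50, 0, 0.26], [0, 0, -21, 7, 75, 0, 0.26], [0, 0, -28, 10, 100, 0, 0.26], [0, 0, -35, 12, 126, 0, 0.26]],
  ],
)

```text
time: 7.8
tool_pos: [572.9, 10.9, 189.0]
tcp_rot: [3.141, 0.0, -3.032]
contact_force: [0.3, -0.4, -0.9]
grip_width: 33.9
```

>>> send_rows(
  targets=[
    [[0, 0, -7, 0, 0, 0, 0.26], [0, 0, -14, 0, 0, 0, 0.26], [0, 0, -21, 0, 0, 0, 0.26], [0, 0, -28, 0, 0, 0, 0.26], [0, 0, -35, 0, 0, 0, 0.26]],
  ],
)

```text
time: 8.22
tool_pos: [572.6, 10.0, 188.9]
tcp_rot: [3.142, 0.0, -2.42]
contact_force: [-0.3, -0.3, 0.3]
grip_width: 34.0
```

>>> send_rows(
  targets=[
    [[0, 0, -7, 0, 0, 0, 0.26], [0, 0, -14, 0, 0, 0, 0.26], [0, 0, -18, 0, 0, 0, 0.26], [0, 0, -18, 0, 0, 0, 0.26], [0, 0, -18, 0, 0, 0, 0.26]],
  ],
)

```text
time: 8.63
tool_pos: [572.6, 9.7, 188.9]
tcp_rot: [-3.142, 0.0, -2.115]
contact_force: [0.2, 0.4, 0.2]
grip_width: 34.2
```

Run:
```python
from h import *
togo(572,10,190,4.18)
im=save('wrist','w4.png')
for l in ['pivot','lever_end']:
    print(l,[(np.round(d['location'],1),round(d['conf'],2)) for d in place_of(l,'wrist')][:2])
togo(572,10,190,4.18)
```

```text
t 8.63 pos [572.6   9.7 188.9] yaw [-3.142  0.    -2.115] q [-0.12  0.46  1.45  0.    1.23 -2.71] F [0.2 0.4 0.2] w 34.2
shift [ 0.1  0.7 -1.1] len 1.3 rot [-0.01  0.01 -0.66]
pivot [(array([154.9, 253.8]), 0.84)]
lever_end [(array([235. , 170.3]), 0.7), (array([215.6, 255.5]), 0.59)]
t 8.78 pos [572.6   9.6 188.8] yaw [-3.142  0.    -2.114] q [-0.12  0.46  1.45  0.    1.23 -2.72] F [0.4 0.3 0.7] w 34.2
shift [ 0.   0.7 -1.2] len 1.4 rot [-0.    0.01 -0.62]
```

View pics/w4.png

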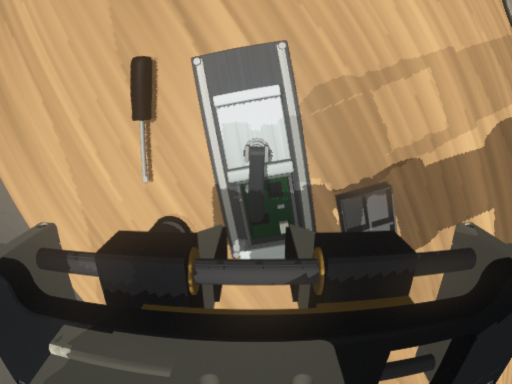

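Run:
```python
from h import *
im=cv2.imread('pics/w4.png'); cv2.imwrite('pics/w4z.png',cv2.resize(im[30:270,170:340],None,fx=4,fy=2.5,interpolation=cv2.INTER_CUBIC))
for rc,z in [((154.9,253.8),54),((215.6,255.5),108)]: print(onz('wrist',rc,z))
```

```text
[558.40665378 -16.85022926  54.        ]
[579.89818221  21.9892469  108.        ]
```

View pics/w4z.png

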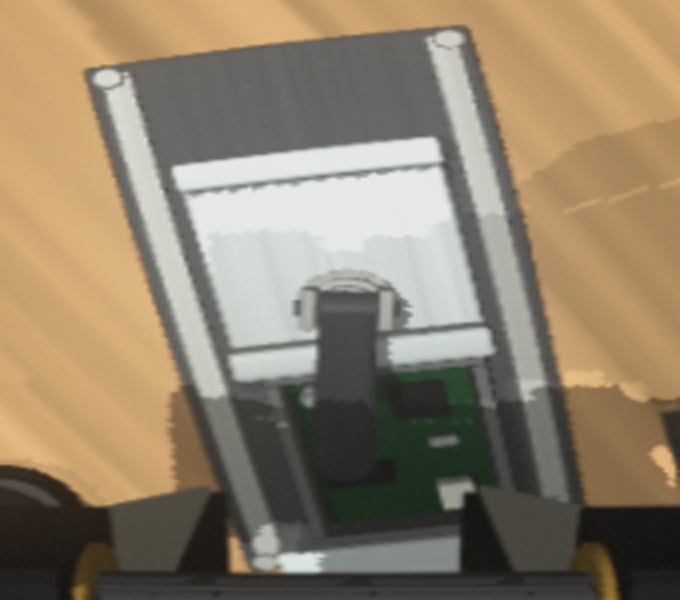

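Run:
```python
from h import *
Z=lambda x,y,h:onz('wrist',(y/2.5+30,x/4+170),h)
a,b=Z(173,168,40),Z(438,139,40); print((a+b)/2,np.linalg.norm(a-b))
c,e=Z(87,70,12),Z(467,28,12); print((c+e)/2,np.linalg.norm(c-e)); d=(a+b-c-e)/2; print('rear from plate',np.hypot(*d[:2]),np.arctan2(d[1],d[0]))
d=e-c;y=np.arctan2(d[1],d[0])-np.pi/2;print('yaw',y)
u=np.array([np.cos(1.205),np.sin(1.205)]); print('pivot via rear',(a+b)[:2]/2+65*u,'via plate',(c+e)[:2]/2+117*u)
p=Z(349,300,60); l=Z(346,470,111); d=l-p; print(p,l,np.hypot(*d[:2]),np.arctan2(d[1],d[0]))
```

```text
[531.70360614 -76.02835988  40.        ] 68.69158158527239
[ 512.94090175 -124.52123918   12.        ] 108.05090838927094
rear from plate 51.99613849794241 1.2016192940796517
yaw 1.1958357179155357
pivot via rear [554.95365433 -15.32881079] via plate [554.79098849 -15.26205082]
[552.55352132 -19.98291678  60.        ] [579.72922678  23.34963947 111.        ] 51.1490899046026 1.0106575257839643
```

>>> send_rows(
  targets=[
    [[0, 0, 0, 0, 0, 35, 0.26], [0, 0, 0, 0, 0, 70, 0.26], [0, 0, 0, 0, 0, 100, 0.26], [0, 0, 0, 0, 0, 118, 0.26], [0, 0, 0, 0, 0, 122, 0.26]],
  ],
)

```text
time: 9.2
tool_pos: [570.3, 9.8, 63.1]
tcp_rot: [3.136, -0.003, -2.114]
contact_force: [-1.2, -0.2, -1.5]
grip_width: 33.8
```

Run:
```python
from h import *
togo(572,10.4,66,-2.114)
im=save('wrist','w5.png')
im=save('scene','s5.png')
cv2.imwrite('pics/s5z.png',cv2.resize(im[130:290,130:335,::-1],None,fx=3.5,fy=3.5,interpolation=cv2.INTER_CUBIC))
```

```text
t 9.2 pos [570.3   9.8  63.1] yaw [ 3.136e+00 -3.000e-03 -2.114e+00] q [-0.12  0.6   1.59  0.    0.95 -2.72] F [-1.2 -0.2 -1.5] w 33.8
shift [-1.3 -1.1 -2.9] len 3.3 rot [ 0.35 -0.15  0.02]
```

View pics/w5.png

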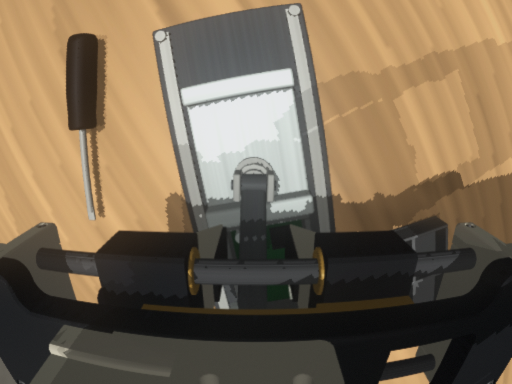

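View pics/s5z.png

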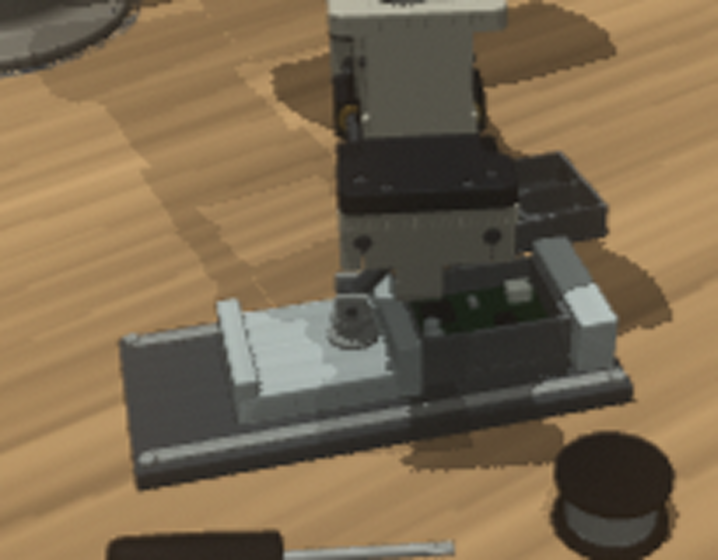

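>>> send_rows(
  targets=[
    [[0, 0, 6, 0.2, -3.3, 0, 0.26], [0, 0, 12, 0.7, -6.6, 0, 0.26], [0, 0, 18, 1.5, -9.8, 0, 0.26], [0, 0, 24, 2.7, -12.9, 0, 0.26], [0, 0, 30, 4.2, -15.8, 0, 0.26]],
  ],
)

```text
time: 9.72
tool_pos: [584.6, -2.2, 68.6]
tcp_rot: [-3.141, 0.001, -2.641]
contact_force: [-2.3, 1.1, -1.0]
grip_width: 34.3
```

>>> send_rows(
  targets=[
    [[0, 0, 6, 0.2, -3.3, 0, 0.26], [0, 0, 12, 0.7, -6.6, 0, 0.26], [0, 0, 18, 1.5, -9.8, 0, 0.26], [0, 0, 24, 2.7, -12.9, 0, 0.26], [0, 0, 30, 4.2, -15.8, 0, 0.26]],
  ],
)

```text
time: 10.13
tool_pos: [588.6, -17.9, 68.6]
tcp_rot: [3.141, 0.002, 3.118]
contact_force: [-2.8, 1.4, -1.9]
grip_width: 34.0
```

```bash
cat >> h.py <<'E'
def rel(P=(555.5,-17)):
    o=get_obs(); d=o['tool_pos'][:2]-np.array(P); print('t',round(o['time'],2),'r',np.hypot(*d).round(1),'ang',np.arctan2(d[1],d[0]).round(3),'yaw+pi',round(o['tcp_rot'][2]+np.pi,3),'z',o['tool_pos'][2].round(1),'q',o['joint_positions'].round(2),'F',o['contact_force'].round(1),'M',o['moment'].round(2))
E
python3 - <<'E'
from h import *
rel(); save('wrist','w6.png')
E
```

```text
t 10.13 r 33.1 ang -0.027 yaw+pi 6.26 z 68.6 q [-0.16  0.62  1.54  0.    0.98 -1.71] F [-2.8  1.4 -1.9] M [0.25 0.29 0.07]
```

View pics/w6.png

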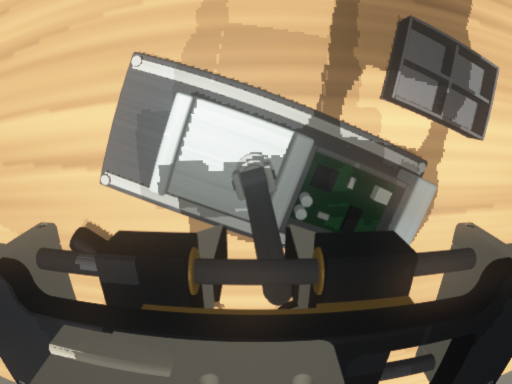

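>>> send_rows(
  targets=[
    [[0, 0, 6, 0.2, -3.3, 0, 0.26], [0, 0, 12, 0.7, -6.6, 0, 0.26], [0, 0, 18, 1.5, -9.8, 0, 0.26], [0, 0, 24, 2.7, -12.9, 0, 0.26], [0, 0, 30, 4.2, -15.8, 0, 0.26]],
  ],
)

```text
time: 10.6
tool_pos: [584.4, -33.5, 68.5]
tcp_rot: [3.14, 0.002, 2.597]
contact_force: [0.2, 2.7, -1.4]
grip_width: 34.3
```

>>> send_rows(
  targets=[
    [[0, 0, 6, 0.2, -3.3, 0, 0.26], [0, 0, 12, 0.7, -6.6, 0, 0.26], [0, 0, 18, 1.5, -9.8, 0, 0.26], [0, 0, 24, 2.7, -12.9, 0, 0.26], [0, 0, 30, 4.2, -15.8, 0, 0.26]],
  ],
)

```text
time: 11.02
tool_pos: [573.3, -45.1, 68.6]
tcp_rot: [3.138, 0.002, 2.073]
contact_force: [1.5, 1.4, -2.2]
grip_width: 34.3
```

>>> send_rows(
  targets=[
    [[0, 0, 6, 0.2, -3.3, 0, 0.26], [0, 0, 12, 0.7, -6.6, 0, 0.26], [0, 0, 18, 1.5, -9.8, 0, 0.26], [0, 0, 24, 2.7, -12.9, 0, 0.26], [0, 0, 30, 4.2, -15.8, 0, 0.26]],
  ],
)

```text
time: 11.43
tool_pos: [558.0, -49.6, 68.9]
tcp_rot: [3.136, 0.001, 1.55]
contact_force: [2.5, -0.8, -2.0]
grip_width: 33.8
```

Run:
```python
from h import *
rel(); save('wrist','w7.png')
```

```text
t 11.43 r 32.7 ang -1.493 yaw+pi 4.691 z 68.9 q [-0.23  0.57  1.63  0.    0.93 -0.2 ] F [ 2.5 -0.8 -2. ] M [-0.16 -0.38  0.06]
```

View pics/w7.png

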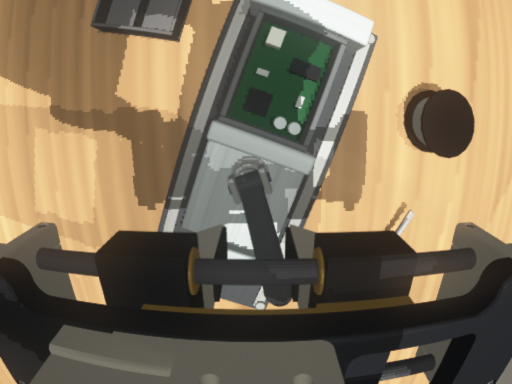

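>>> send_rows(
  targets=[
    [[0, 0, 6, 0.2, -3.3, 0, 0.26], [0, 0, 12, 0.7, -6.6, 0, 0.26], [0, 0, 18, 1.5, -9.8, 0, 0.26], [0, 0, 24, 2.7, -12.9, 0, 0.26], [0, 0, 30, 4.2, -15.8, 0, 0.26]],
  ],
)

```text
time: 11.9
tool_pos: [542.2, -45.4, 68.7]
tcp_rot: [3.136, -0.001, 1.028]
contact_force: [3.1, -1.7, -0.3]
grip_width: 34.3
```

>>> send_rows(
  targets=[
    [[0, 0, 6, 0.2, -3.3, 0, 0.26], [0, 0, 12, 0.7, -6.6, 0, 0.26], [0, 0, 18, 1.5, -9.8, 0, 0.26], [0, 0, 24, 2.7, -12.9, 0, 0.26], [0, 0, 30, 4.2, -15.8, 0, 0.26]],
  ],
)

```text
time: 12.32
tool_pos: [530.4, -33.7, 68.5]
tcp_rot: [3.138, -0.003, 0.505]
contact_force: [0.8, -4.2, -0.2]
grip_width: 33.6
```

>>> send_rows(
  targets=[
    [[0, 0, 6, 0.2, -3.3, 0, 0.26], [0, 0, 12, 0.7, -6.6, 0, 0.26], [0, 0, 18, 1.5, -9.8, 0, 0.26], [0, 0, 24, 2.7, -12.9, 0, 0.26], [0, 0, 30, 4.2, -15.8, 0, 0.26]],
  ],
)

```text
time: 12.73
tool_pos: [525.6, -17.7, 68.2]
tcp_rot: [3.14, -0.002, -0.019]
contact_force: [-0.9, -4.4, -0.2]
grip_width: 34.1
```

Run:
```python
from h import *
rel(); save('wrist','w8.png')
```

```text
t 12.73 r 29.9 ang -3.12 yaw+pi 3.123 z 68.2 q [-0.18  0.52  1.73 -0.    0.89  1.41] F [-0.9 -4.4 -0.2] M [-0.57  0.38  0.02]
```

View pics/w8.png

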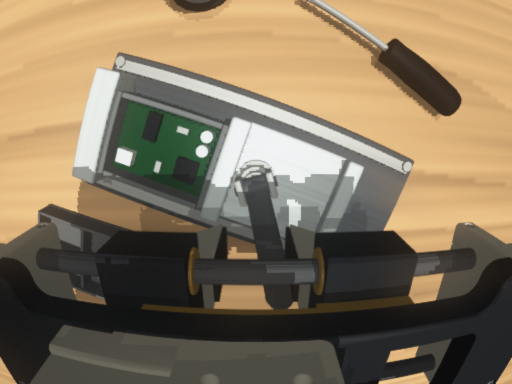

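>>> send_rows(
  targets=[
    [[0, 0, 2, 0, -1.1, 0, 0.26], [0, 0, 4, 0.1, -2.2, 0, 0.26], [0, 0, 6, 0.2, -3.3, 0, 0.26], [0, 0, 8, 0.3, -4.4, 0, 0.26], [0, 0, 10, 0.5, -5.5, 0, 0.26]],
  ],
)

```text
time: 13.2
tool_pos: [526.2, -12.0, 68.0]
tcp_rot: [3.141, -0.002, -0.188]
contact_force: [-1.5, -2.7, 0.9]
grip_width: 34.1
```

>>> send_rows(
  targets=[
    [[0, 0, 1.5, 0, -0.8, 0, 0.26], [0, 0, 3, 0, -1.6, 0, 0.26], [0, 0, 4.5, 0.1, -2.4, 0, 0.26], [0, 0, 6, 0.2, -3.2, 0, 0.26]],
  ],
)

```text
time: 13.53
tool_pos: [527.5, -10.8, 68.2]
tcp_rot: [3.139, -0.004, -0.291]
contact_force: [-0.7, -12.7, 0.4]
grip_width: 34.2
```

Run:
```python
from h import *
rel(); im=save('wrist','w9.png'); 
cv2.imwrite('pics/w9z.png',cv2.resize(im[30:310,60:460,::-1],None,fx=2,fy=2,interpolation=cv2.INTER_CUBIC))
```

```text
t 13.53 r 28.7 ang 2.922 yaw+pi 2.85 z 68.2 q [-0.16  0.53  1.72 -0.    0.89  1.7 ] F [ -0.7 -12.7   0.4] M [-2.03  0.4   0.15]
```

View pics/w9z.png

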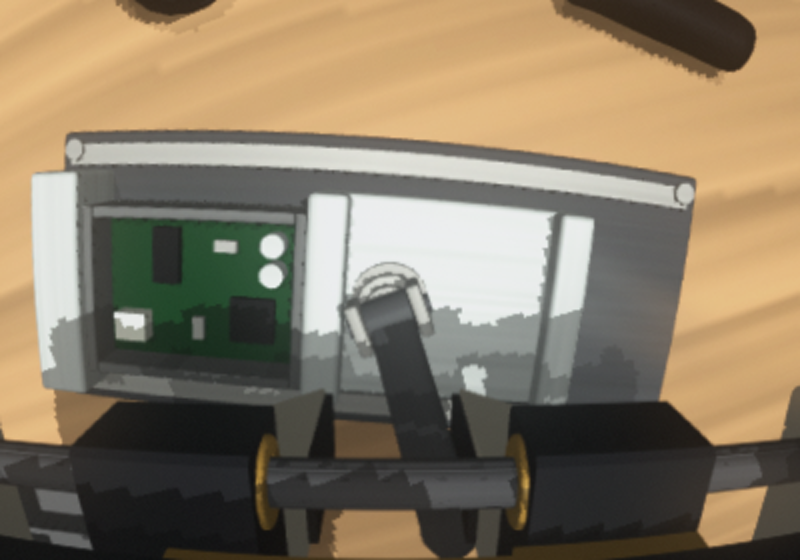

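>>> send_rows(
  targets=[
    [[0, 0, 1, 0, -0.8, 0, 0.26], [0, 0, 1, 0, -0.8, 0, 0.26], [0, 0, 1, 0, -0.8, 0, 0.26]],
  ],
)

```text
time: 13.83
tool_pos: [527.7, -10.7, 68.2]
tcp_rot: [3.138, -0.004, -0.308]
contact_force: [-1.5, -13.7, 1.1]
grip_width: 34.1
```

Run:
```python
from h import *
rel()
p=onz('wrist',(180,257.5),60)
for rc in [(305,286),(240,271.5)]:
    for z in [108] if rc[0]>300 else [82]:
        l=onz('wrist',rc,z); d=l-p; print(p,l,np.hypot(*d[:2]),np.arctan2(d[1],d[0])-1.205)
```

```text
t 13.83 r 28.5 ang 2.919 yaw+pi 2.834 z 68.2 q [-0.16  0.53  1.72 -0.01  0.89  1.72] F [ -1.5 -13.7   1.1] M [-2.18  0.42  0.19]
[560.69304253 -21.41781564  60.        ] [507.1118362  -18.80163197 108.        ] 53.645037873535614 1.8878048827814977
[560.69304253 -21.41781564  60.        ] [531.94730528 -19.98632061  82.        ] 28.781358338334133 1.8868352425906605
```

>>> send_rows(
  targets=[
    [[0, 0, 0, 0, 4, 0, 0.26], [0, 0, 0, 0, 8, 0, 0.26], [0, 0, 0, 0, 9, -30, 0.26], [0, 0, 0, 0, 9, -60, 0.26], [0, 0, 0, 0, 9, -95, 0.26]],
  ],
)

```text
time: 14.25
tool_pos: [523.0, -16.1, 162.7]
tcp_rot: [-3.141, 0.002, -0.31]
contact_force: [1.2, -0.5, -0.9]
grip_width: 34.4
```

>>> send_rows(
  targets=[
    [[0, 0, -7, 0, 0, -5, 1], [0, 0, -14, 0, 0, -5, 1], [0, 0, -19, 0, 0, -5, 1], [0, 0, -19, 0, 0, -5, 1], [0, 0, -19, 0, 0, -5, 1]],
  ],
)

```text
time: 14.67
tool_pos: [523.9, -16.1, 167.3]
tcp_rot: [-3.141, -0.001, 0.017]
contact_force: [-0.6, -0.5, -0.0]
grip_width: 5.4
```

Run:
```python
from h import *
rel(); im=save('wrist','w10.png');
for l in ['pivot','lever_end']:
    print(l,[(np.round(d['location'],1),round(d['conf'],2)) for d in place_of(l,'wrist')][:2])
togo(513.5,-19,125,0.03)
cv2.imwrite('pics/w10z.png',cv2.resize(im[30:310,60:460,::-1],None,fx=2,fy=2,interpolation=cv2.INTER_CUBIC))
```

```text
t 14.67 r 31.7 ang 3.113 yaw+pi 3.159 z 167.3 q [-0.18  0.4   1.62  0.    1.13  1.38] F [-0.6 -0.5 -0. ] M [-0.08  0.17  0.01]
pivot [(array([159.1, 256.7]), 0.84)]
lever_end [(array([224.6, 260.8]), 0.91)]
t 14.82 pos [523.7 -16.1 166.8] yaw [-3.141 -0.     0.016] q [-0.18  0.4   1.62  0.    1.13  1.38] F [-0.3 -0.6 -0.1] w 0.4
shift [-10.3   2.7  41.8] len 43.1 rot [-0.01 -0.01 -0.79]
```

View pics/w10z.png

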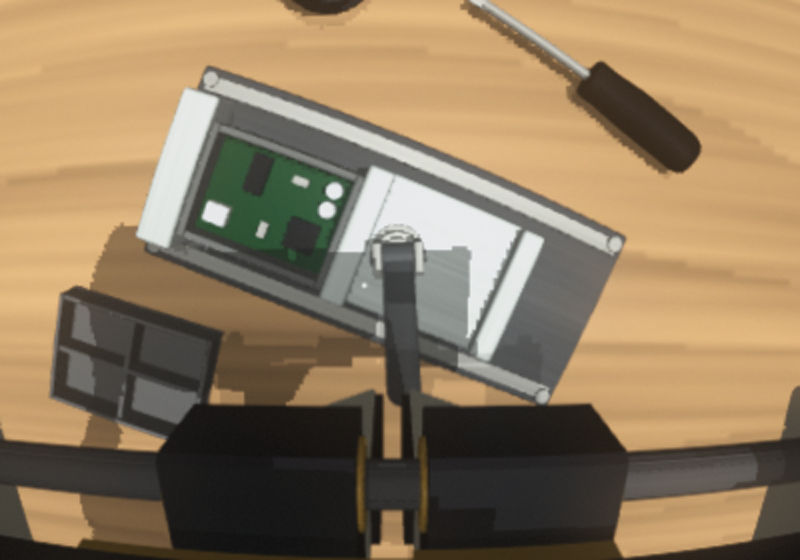

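Run:
```python
from h import *
p=onz('wrist',(159.1,256.7),52); l=onz('wrist',(224.6,260.8),106); d=l-p; print(p,l,np.hypot(*d[:2]),np.arctan2(d[1],d[0])-1.205+2*np.pi*(d[1]<0))
```

```text
[553.61351951 -15.76877271  52.        ] [510.04704353 -19.6066145  106.        ] 43.735190167953796 2.0244574688537593
```

>>> send_rows(
  targets=[
    [[0, 0, -4, -6, 1.6, 20, 1], [0, 0, -4, -12, 3.3, 40, 1], [0, 0, -4, -12, 3.3, 48, 1], [0, 0, -4, -12, 3.3, 48, 1]],
  ],
)

```text
time: 15.15
tool_pos: [510.5, -19.5, 117.0]
tcp_rot: [-3.14, 0.004, 0.086]
contact_force: [0.0, 0.1, -0.5]
grip_width: 0.5
```

Run:
```python
from h import *
rel((553.6,-16));togo(512,-19.3,118,.088)
im=save('scene','s11.png'); cv2.imwrite('pics/s11z.png',cv2.resize(im[100:310,130:335,::-1],None,fx=2.8,fy=2.8,interpolation=cv2.INTER_CUBIC))
```

```text
t 15.15 r 43.2 ang -3.06 yaw+pi 3.227 z 117.0 q [-0.19  0.44  1.71  0.    1.    1.3 ] F [ 0.   0.1 -0.5] M [-0.04  0.2  -0.01]
t 15.15 pos [510.5 -19.5 117. ] yaw [-3.14   0.004  0.086] q [-0.19  0.44  1.71  0.    1.    1.3 ] F [ 0.   0.1 -0.5] w 0.5
shift [ 1.5 -0.1 -1. ] len 1.8 rot [-0.07  0.23 -0.13]
```

View pics/s11z.png

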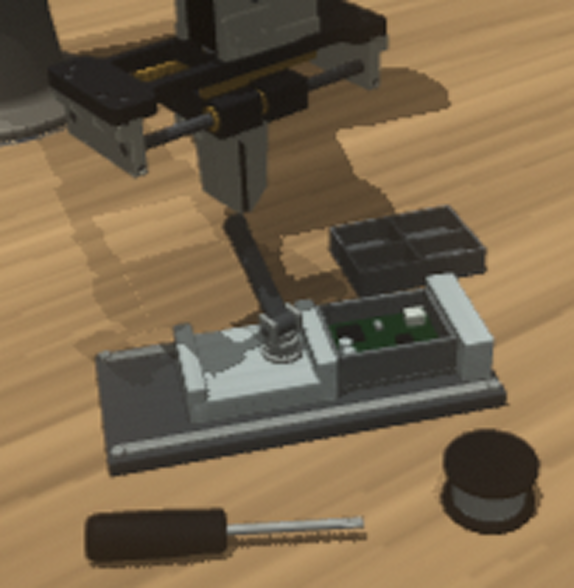

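>>> send_rows(
  targets=[
    [[0, 0, 0, 0, 0, 5, 1], [0, 0, 0, -1, 0, 9, 1], [0, 0, 0, -3, 0, 13, 1], [0, 0, 0, -5, 0, 17, 1], [0, 0, 0, -7, 0, 21, 1]],
  ],
)

```text
time: 15.62
tool_pos: [503.6, -20.3, 98.2]
tcp_rot: [-3.142, 0.002, 0.087]
contact_force: [-6.2, 0.2, 8.7]
grip_width: 0.3
```

>>> send_rows(
  targets=[
    [[0, 0, 0, -1.5, 0, 4, 1], [0, 0, 0, -3, 0, 8, 1], [0, 0, 0, -4.5, 0, 12, 1], [0, 0, 0, -6, 0, 16, 1], [0, 0, 0, -7, 0, 20, 1]],
  ],
)

```text
time: 16.03
tool_pos: [497.9, -21.0, 77.6]
tcp_rot: [3.141, -0.001, 0.087]
contact_force: [-0.8, -0.1, 3.6]
grip_width: 0.6
```

Run:
```python
from h import *
rel((553.6,-16))
im=save('scene','s12.png'); cv2.imwrite('pics/s12z.png',cv2.resize(im[100:310,130:335,::-1],None,fx=2.8,fy=2.8,interpolation=cv2.INTER_CUBIC))
```

```text
t 16.03 r 55.9 ang -3.052 yaw+pi 3.228 z 77.6 q [-0.2   0.47  1.79  0.    0.88  1.29] F [-0.8 -0.1  3.6] M [-0.12  0.35  0.01]
```

View pics/s12z.png

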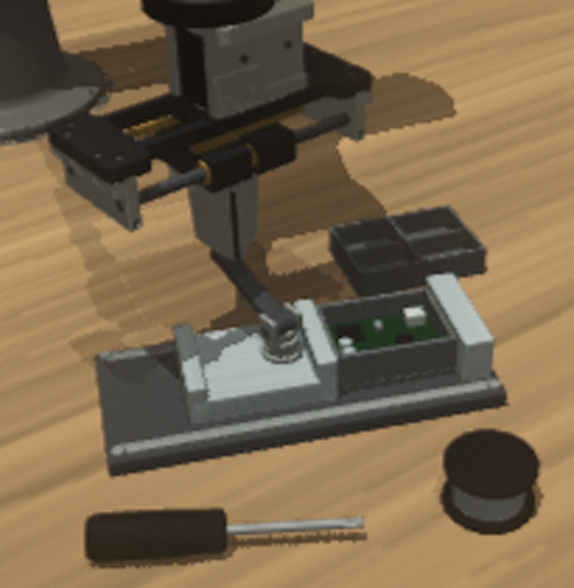

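Folding well. Continue to z ≈ 55.

>>> send_rows(
  targets=[
    [[0, 0, 0, -1.5, 0, 4, 1], [0, 0, 0, -3, 0, 8, 1], [0, 0, 0, -4, 0, 12, 1], [0, 0, 0, -5, 0, 16, 1], [0, 0, 0, -6, 0, 19, 1]],
  ],
)

```text
time: 16.5
tool_pos: [492.2, -21.5, 58.3]
tcp_rot: [3.141, -0.001, 0.087]
contact_force: [2.0, -0.4, 1.9]
grip_width: 0.3
```

>>> send_rows(
  targets=[
    [[0, 0, 0, 0, 0, 1, 1], [0, 0, 0, 0, 0, 2, 1], [0, 0, 0, 0, 0, 3, 1], [0, 0, 0, 0, 0, 4, 1], [0, 0, 0, 0, 0, 4, 1]],
  ],
)

```text
time: 16.92
tool_pos: [491.6, -21.5, 54.7]
tcp_rot: [-3.141, 0.001, 0.087]
contact_force: [-0.9, -0.5, 5.3]
grip_width: 0.3
```

>>> send_rows(
  targets=[
    [[0, 0, 0, 0, 0, 1, 1], [0, 0, 0, 0, 0, 2, 1], [0, 0, 0, 0, 0, 2.5, 1], [0, 0, 0, 0, 0, 2.5, 1]],
  ],
)

```text
time: 17.25
tool_pos: [491.7, -21.5, 53.1]
tcp_rot: [3.141, -0.0, 0.087]
contact_force: [-4.5, 0.5, 13.7]
grip_width: 0.3
```

>>> send_rows(
  targets=[
    [[0, 0, 0, 0, 0, 0.8, 1], [0, 0, 0, 0, 0, 1.5, 1], [0, 0, 0, 0, 0, 1.5, 1]],
  ],
)

```text
time: 17.5
tool_pos: [491.7, -21.5, 52.1]
tcp_rot: [3.141, -0.0, 0.087]
contact_force: [-6.0, 0.2, 18.5]
grip_width: 0.3
```

Run:
```python
from h import *
rel((553.6,-16))
im=save('scene','s13.png'); cv2.imwrite('pics/s13z.png',cv2.resize(im[130:290,130:335,::-1],None,fx=3.5,fy=3.5,interpolation=cv2.INTER_CUBIC))
```

```text
t 17.5 r 62.2 ang -3.052 yaw+pi 3.229 z 52.1 q [-0.2   0.5   1.83 -0.    0.81  1.28] F [-6.   0.2 18.5] M [-0.01  1.    0.01]
```

View pics/s13z.png

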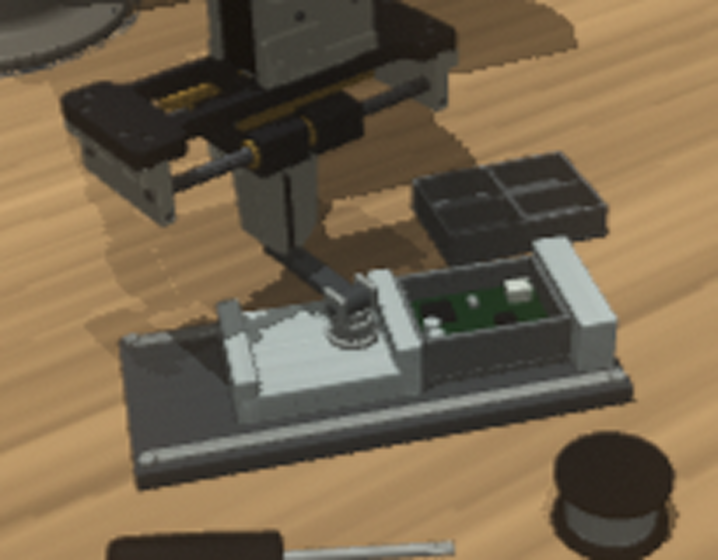

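>>> send_rows(
  targets=[
    [[0, 0, 0, 0, 0, -15, 1], [0, 0, 0, -5, 0, -50, 1], [0, 0, 0, -20, 0, -85, 1], [0, 0, 0, -45, 0, -120, 1], [0, 0, 0, -70, 0, -150, 1]],
  ],
)

```text
time: 17.97
tool_pos: [421.2, -27.5, 201.9]
tcp_rot: [-3.141, 0.0, 0.087]
contact_force: [-0.7, -0.1, 0.5]
grip_width: 0.3
```

>>> send_rows(
  targets=[
    [[0, 0, 0, 0, 0, 0, 1], [0, 0, 0, 0, 0, 0, 1], [0, 0, 0, 0, 0, 0, 1], [0, 0, 0, 0, 0, 0, 1]],
  ],
)

```text
time: 18.3
tool_pos: [421.9, -27.4, 199.4]
tcp_rot: [-3.141, 0.002, 0.087]
contact_force: [-0.0, 0.3, -0.4]
grip_width: 0.4
```

Run:
```python
from h import *
rel((553.6,-16))
im=save('wrist','w14.png')
for l in ['pivot','lever_end','jaw_rear','housing_mid']:
    print(l,[(np.round(d['location'],1),round(d['conf'],2)) for d in place_of(l,'wrist')][:2])
cv2.imwrite('pics/w14z.png',cv2.resize(im[0:310,60:460,::-1],None,fx=1.9,fy=1.9,interpolation=cv2.INTER_CUBIC))
im=save('scene','s14.png'); cv2.imwrite('pics/s14z.png',cv2.resize(im[170:310,150:335,::-1],None,fx=4,fy=4,interpolation=cv2.INTER_CUBIC))
```

```text
t 18.3 r 132.2 ang -3.055 yaw+pi 3.228 z 199.4 q [-0.25  0.18  1.82  0.    1.14  1.24] F [-0.   0.3 -0.4] M [-0.06  0.14 -0.  ]
pivot [(array([ 54.5, 253.8]), 0.63)]
lever_end [(array([121.2, 256.6]), 0.88)]
jaw_rear [(array([ 85.9, 311.2]), 0.87)]
housing_mid [(array([ 34.9, 201.9]), 0.71)]
```

View pics/w14z.png

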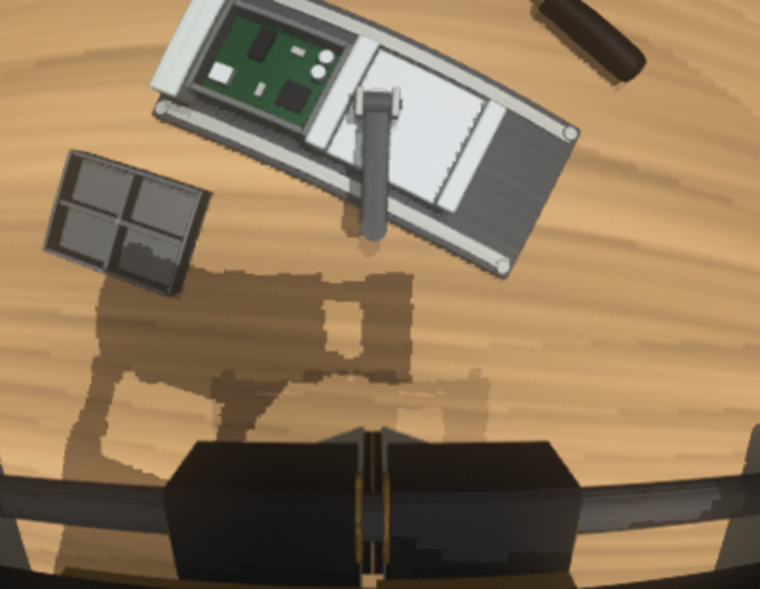

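View pics/s14z.png

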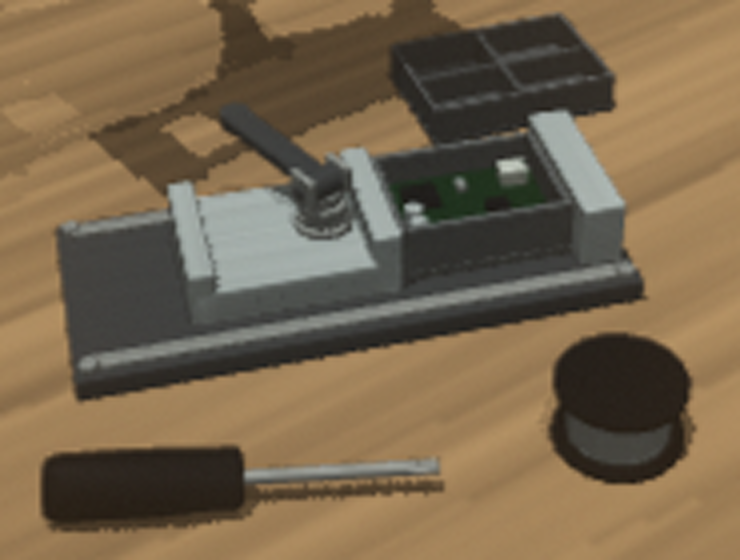

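Run:
```python
from h import *
p=onz('wrist',(54.5,253.8),52); 
for z in (52,59): 
    l=onz('wrist',(121.2,256.6),z); d=l-p; print(p.round(1),l.round(1),np.hypot(*d[:2]),np.arctan2(d[1],d[0])-1.205+2*np.pi*(d[1]<0))
ps=onz('scene',(231,231),52)
# triangulate lever tip end: predicted scene projection for flat vs 7deg raised
P=np.array([554.5,-16,52]); h=np.array([np.cos(3.22),np.sin(3.22)])
for f in (0,.1,.2,.3): 
    q=np.r_[P[:2]+h*75*np.cos(f),52+75*np.sin(f)]; print(f,'scene',np.round(proj('scene',q),1),'wrist',np.round(proj('wrist',q),1))
print('pivot scene',proj('scene',P))
a=onz('wrist',(85.9,311.2),26); u=np.array([np.cos(1.205),np.sin(1.205)]); print('rear',a)
```

```text
[554.7 -13.   52. ] [485.7 -21.9  52. ] 69.57661180114846 2.0644700015504007
[554.7 -13.   52. ] [486.  -21.9  59. ] 69.33231508045321 2.064371722331164
0 scene [197.2 206.9] wrist [127. 256.]
0.1 scene [193.9 206.7] wrist [127.  256.1]
0.2 scene [190.8 206.8] wrist [126.3 256.1]
0.3 scene [187.9 207.1] wrist [124.7 256.1]
pivot scene (np.float64(214.97425303748028), np.float64(231.25542274204417))
rear [530.92175987 -78.91094468  26.        ]
```

```bash
python3 -c "
from h import *
print(close_job()); print(get_obs()['time'])"
```

```text
the job is handed in; nothing more can be done
None
the job is handed in; nothing more can be done
```

I clamped the housing and handed the job in at about 18.5 s of the 54 s allowed; the hand-in gives no verdict.

1. **Jaw:** I pushed the rear face with shut fingers until the jaw stopped dead at about 30 N. The wrist picture put the rear face 52.0 mm from the plate's end, exactly the closed value. The pictures showed no gap at either jaw.
2. **Bolt:** I straddled the raised lever with the fingers and turned it about 4.1 rad clockwise to its stop, where the push rose to about 14 N. The lever heading then measured 2.02 rad (2.0 is snug), with the lever still fully raised.
3. **Lever:** I pressed it down until the force rose to about 18 N at level height, then drew the arm clear. Seen from the wrist, the lever end was 69.6 mm from the hinge (70 expected). In the scene picture its tip was within 2 pixels of where a flat lever should be.

**Checks that disagreed:**
- One early wrist measurement was taken while the arm was still settling and was 6 to 7 mm off; I repeated it before pushing.
- The lever heading read 1.89, 2.02 and 2.06 rad in different pictures. I relied on the hard stop for snugness.
- The last estimate of the jaw's rear face differed from the expected closed position by about 1.5 mm, within the error of the measurement.

In the pictures the spool, screwdriver and tray are where they started.

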